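# Switch off the bowl warmer with its pull-to-unlock dial

### The arm

A 6-joint arm with a two-finger parallel gripper is mounted at the origin on a cart in front of the work surface, level with it; the furniture and walls round the work are solid. World frame = base frame: x ahead of the robot, y to its left, z up, the work surface at z = 0. Lengths are in mm, angles in rad, forces in N, time in s.
With the tool pointing down it reaches from about 350 to 775 mm from the base axis. Payload 7.3 kg.
Tool frame: the origin (TCP) lies on the front face of the gripper's body, between the roots of the fingers; the fingertips stand 66 mm ahead of it and the grasp point (between the pads) lies 47 mm ahead of it (bot.tip_extent is the distance from the TCP to the fingertips, in mm); z points along the fingers, y is the line along which they close (so a half turn about z gives the same grasp; the last joint's range is limited). The gripper opens to 92 mm and grips with 3 to 60 N. Pads are 19 mm wide; open, the fingers measure 130 mm over their backs; the gripper's body (75 mm by 190 mm) begins 47 mm behind the grasp point.
Start: joints at [-1.275, 0.342, 1.524, -0, 1.275, -0.146], TCP at [224.495, -474.595, 292.241] pointing down, gripper open.
Joint ranges: [-2.53, 2.53], [-0.77, 2.02], [0.04, 2.7], [-1, 4.14], [0.28, 2.66], [-3.11, 3.11]. Speed limits (rad/s): [2.57, 2.57, 3.14, 3.14, 3.14, 3.14].

### API

Orientations are given as [roll, pitch, yaw] about the fixed x, y, z axes, in that order (R = Rz(yaw) Ry(pitch) Rx(roll)).
In Python, from plant import readout, viewer, order, bot gives the robot as it stands.
- The arm moves only by the shell command python3 -m creep 'ROWS'. ROWS is text: rows parted by semicolons, each of 7 numbers parted by spaces: the shift along the world's x, y, z in m, then the turn, a rotation vector about the world's x, y, z in rad, then the opening in per cent of the stroke, from 0 (shut) to 100 (fully open). A call has 1 to 8 rows; each row shifts and turns the commanded pose from where the row before left it; what a row does not reach is not made up. A row lasts 1/12 s, in which the tool goes at most 41.7 mm and 7.16 degrees, less where a joint would pass 70% of its speed; a pose out of reach is approached as far as the arm can. A call is refused whole if a number of a shift passes 0.0417 or a number of a turn 0.125, either way. A call with a gripper value outside its range is refused whole. The fingers move at their own pace and stop on an object; the grip force is fixed at half the most. Time passes only in rows, so rows that do not move let the fingers close. It gives the time, the measured TCP pose, the force, the opening and the grip force at its end, in the units of the state.
- readout.get_obs(): the state, without advancing time (a new reading comes with each control period).
- viewer.capture(name): name is "scene" or "side" or "wrist"; returns the picture (384x512x3 uint8, red, green, blue); there is no depth.
- viewer.camera_info(name): a dict with "fx", "fy", "cx", "cy" (pixels), "origin" and "rotation" of the camera in the world. Camera axes: x right, y up, looking along -z (the intrinsics and any distortion apply to the point x, -y, -z); pixel columns grow to the right and rows downward; lengths in mm; the calibration is good to about 2 mm. The wrist camera is an equidistant fisheye: a pixel r from the principal point sees the ray r / f radians off the axis. A picture is of the moment at which its call begins: read the wrist's pose just before it. camera_info takes no time and is no camera call; for the wrist camera it gives the pose at the moment of the call.
- order.close_job(): hands the job in; it is judged then, once.
The state is a dict: "time": time; "joint_positions": joint angles; "dq": joint speeds; "tau": joint torques, N m; "tool_pos": TCP position; "tcp_rot": TCP orientation; "contact_force": force on the tool from outside, world axes, zero at the start; "moment": the same for the moment, N m; "grip_width": finger opening in mm; "finger_force": force on a finger pad.
Only numpy, scipy, OpenCV 4.12 (cv2) and the standard library are available. Lean on these libraries where they do the work, as an engineer would, in place of code of your own. Each camera call takes 0.05 s, during which the arm holds its last target. There are 200 camera calls.

### The job

Closing time: switch off the bowl warmer. Its black dial is locked against being turned off by accident, so pull it straight out from the sloping panel, turn it clockwise until its pointer stands at the single round stud, push it fully home there and let go. Leave the bowl, the milk bottle and the bell standing where they are.

Things in the scene. Friction and masses are not known exactly. Their poses are not given: they have to be found in the camera images.
- warmer: Fixed aluminium bowl warmer, 165 (x) x 170 (y) x 96 mm high. Origin: centre of its underside; z up, x from its front to its back. From the front edge (20 mm high, at x = -82) a flat panel with the dial rises 40 degrees from level to x = +3, 91 mm high; the bowl's dark steel plate, 96 mm high, lies behind that. It faces the robot, turned up to 0.3 rad.
- dial_axis (a point): Fixed point where the dial's axis leaves the panel: x = -40, y = 0, z = 56 mm in the warmer's frame. Axes: z out of the panel along the dial's axis (leans 40 degrees from vertical toward the front), x straight up the slope, y left as seen from the front. Five short raised bars round the dial mark the heat range, longest to shortest clockwise (dial_turn 0 to 0.75).
- off_stud (a point): Top of the single round stud, 10 mm across and 3 mm high, on the panel 46 mm from the dial's axis, clockwise of the five bars: the off mark (dial_turn 1.45). Same axes as dial_axis.
- dial_grip (a point): Point on the dial's axis in its grip bar, moving with the dial; 30 mm above the panel when home. Black dial: disc 68 mm across, 3 to 13 mm above the panel when home, with an upright grip bar on it, 62 mm long, 16 mm thick, up to 44 mm above the panel. x along the bar to its pointer end (steel strip on the bar's top from middle to that end), y across the bar, z out along the axis.
- dial_pull (a joint): How far the dial is pulled out along its axis, m: 0 fully home, 0.018 its limit; friction of about 3 N keeps it where it is left. A hidden pin locks it over the first 8 mm: there it turns only from 0 to 0.77 rad, or is held in the off notch. More than 8 mm out it turns freely over its whole range.
- dial_turn (a joint): Turn of the dial, rad, growing clockwise seen from the front; friction 0.03 N m, limits -0.03 and 1.95. At 0 the pointer is 0.8 rad counter-clockwise of straight up the slope, at 1.45 it is at the stud, 0.65 rad clockwise of up. Beyond the heat range it can be pushed home only at 1.45 (play 0.10 either side; rounded pin); elsewhere it stops about 8 mm out. No stop at the notch.
- cacao_bowl: Loose glazed oval bowl of cacao, 63 x 85 x 43 mm, standing on the warmer's plate; origin at the centre of its underside, z up. Leave alone.
- milk_bottle: Loose swing-top milk bottle, 66 mm across, 191 mm high, standing to the left of the warmer; origin at the centre of its underside, z up. Leave alone.
- bell: Loose counter bell, 80 mm across, 60 mm high, standing to the right of the warmer; origin at the centre of its underside, z up. Leave alone.

How it is judged (in metres and radians):
On the way, in this order (a step that is already met when the one before it is completed fails the run):
1. the dial is pulled out more than 7.5 mm while still in the heat range (value of joint dial_pull above 0.0075 m and value of joint dial_turn below 0.9 rad), for 0.1 s.
2. still more than 6 mm out, the dial is turned to the round stud (within 0.2 rad) (value of joint dial_pull above 0.006 m and value of joint dial_turn between 1.25 and 1.65 rad), for 0.1 s.
At the end, for the whole second after the job is handed in: the dial is home (within 3 mm) with its pointer at the round stud (dial_turn 1.45 within 0.15 rad); bowl, bottle and bell stand upright (within 0.2 rad) within 30 mm of where they stood (value of joint dial_pull below 0.003 m and value of joint dial_turn between 1.3 and 1.6 rad and distance of each of cacao_bowl, milk_bottle, bell from where it was at the start of the episode below 0.03 m and angle between each of cacao_bowl, milk_bottle, bell's own z axis and vertical below 0.2 rad); the robot touches nothing.
It fails at once if the bowl is shifted more than 30 mm or tipped (distance of cacao_bowl from where it was at the start of the episode above 0.03 m or angle between cacao_bowl's own z axis and vertical above 0.3 rad).
It fails at once if the bottle is shifted more than 30 mm or tipped (distance of milk_bottle from where it was at the start of the episode above 0.03 m or angle between milk_bottle's own z axis and vertical above 0.3 rad).
It fails at once if the bell is shifted more than 30 mm or tipped (distance of bell from where it was at the start of the episode above 0.03 m or angle between bell's own z axis and vertical above 0.3 rad).
It also fails if it takes over 40 s, if anything falls off the work surface, if the arm or the gripper's body presses on something with over 40 N, if the wrist force passes 120 N, or if a joint passes its speed limit or range.

## Working session

There is one attempt and no reset: what is moved stays moved. The work goes in short steps, Python scripts to look and compute and a shell command to move; the robot and the scene stay as the last step left them, time stands still between calls to the robot, and variables do not carry over. Pictures are saved under pics/ and viewed, at most 10 in all, crops included, and the job is handed in when it is done.

```bash
mkdir -p pics; ls
python3 - <<'E'
from plant import readout, viewer, order, bot
import cv2,numpy as np
o=readout.get_obs(); print(o)
for n in("scene","side"):
    im=viewer.capture(n); cv2.imwrite(f"pics/{n}0.png",im[...,::-1]); print(n,viewer.camera_info(n))
E
```

```text
pics
{'time': 0.0, 'joint_positions': array([-1.27499161e+00,  3.42746173e-01,  1.52502916e+00, -2.33327189e-05,
        1.27536517e+00, -1.46004821e-01]), 'dq': array([-0.00018521,  0.00075297,  0.0004171 ,  0.00091727, -0.00021783,
       -0.00093488]), 'tau': array([ 6.16506495e-04, -4.31245852e+01, -2.44224644e+01,  7.17214379e-02,
        5.58446324e-02, -1.31451679e-04]), 'tool_pos': array([ 224.40073071, -474.29008505,  291.52846269]), 'tcp_rot': array([-3.14005802e+00, -2.03118391e-04,  4.41816195e-01]), 'contact_force': array([ 0.79762785, -0.14439404, -0.65193635]), 'moment': array([-0.01778118, -0.01350318, -0.01432398]), 'finger_force': 0.0, 'grip_width': 91.9757966097016}
scene {'fx': 485.4735063971927, 'fy': 485.4735063971927, 'cx': 252.386879834091, 'cy': 189.5259196101974, 'origin': array([153.02718737, 621.38399323, 807.27630335]), 'rotation': array([ 0.81894132, -0.00393012, -2.47725971])}
side {'fx': 484.50231973121504, 'fy': 484.50231973121504, 'cx': 261.75487542574234, 'cy': 196.2187503757925, 'origin': array([675.73808802, 886.27196807, 665.98329676]), 'rotation': array([ 1.00288751e+00, -2.63541292e-03,  3.06528877e+00])}
```

View pics/scene0.png

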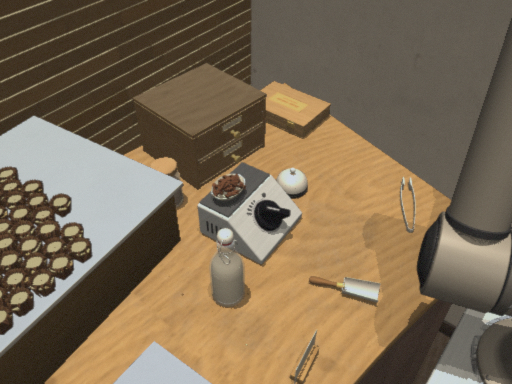

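View pics/side0.png

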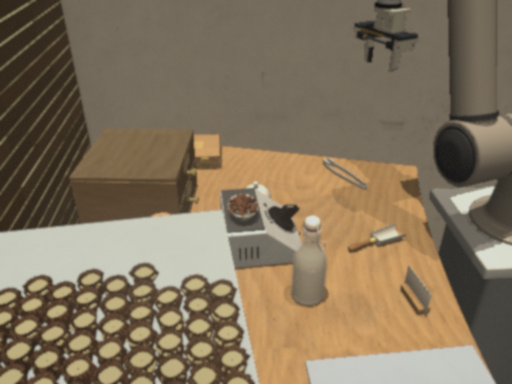

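The scene view shows the warmer at about (250,215), dial (270,213), bottle (228,270), bell (292,181). The side view shows the warmer at (260,230) and dial (283,217). Next I'll zoom in.

```bash
cat > h.py <<'E'
import numpy as np,cv2
from scipy.spatial.transform import Rotation as R
from plant import readout,viewer
def cam(n):
    c=viewer.camera_info(n); return c,np.array(c["origin"]),R.from_euler("xyz",c["rotation"]).as_matrix()
def ray(n,u,v,C=None):
    c,o,M=C or cam(n); x=(u-c["cx"])/c["fx"]; y=(v-c["cy"])/c["fy"]
    if n=="wrist":
        r=np.hypot(x,y); s=np.sin(r)/max(r,1e-9); d=np.array([x*s,-y*s,-np.cos(r)])
    else: d=np.array([x,-y,-1.])
    d=M@d; return o,d/np.linalg.norm(d)
def onz(n,u,v,z): o,d=ray(n,u,v); return o+d*(z-o[2])/d[2]
def proj(n,P,C=None):
    c,o,M=C or cam(n); p=(np.atleast_2d(P)-o)@M; x,y,z=p[:,0],-p[:,1],-p[:,2]
    if n=="wrist":
        h=np.hypot(x,y); k=np.arctan2(h,z)/h
    else: k=1/z
    return np.c_[c["cx"]+c["fx"]*x*k,c["cy"]+c["fy"]*y*k]
def axes(x,y,yaw):   # warmer pose, dial axis point and frame
    W=R.from_euler("z",yaw).as_matrix(); a=np.radians(40)
    D=np.array([[np.cos(a),0,np.sin(a)],[0,1,0],[-np.sin(a),0,np.cos(a)]]).T
    return W,np.array([x,y,0])+W@[-40,0,56],W@D
E
python3 - <<'E'
from h import *
im=cv2.imread("pics/scene0.png")[150:270,180:330]; cv2.imwrite("pics/c1.png",cv2.resize(im,None,fx=5,fy=5,interpolation=cv2.INTER_CUBIC))
E
```

```text
(no output)
```

View pics/c1.png

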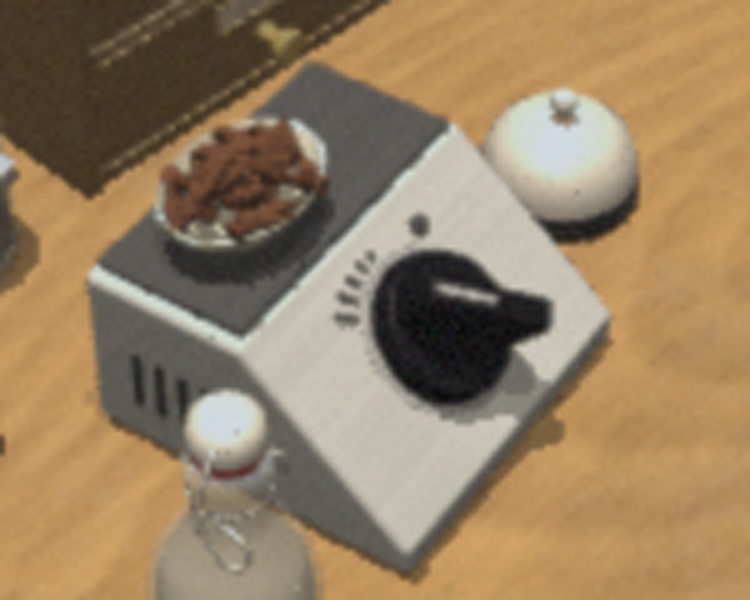

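Run:
```python
from h import *
from scipy.optimize import least_squares
px=(np.array([[405,555],[608,315],[245,347],[450,127],[92,270]])+.5)/5-.5+[180,150]
L=np.array([[-82.5,85,20],[-82.5,-85,20],[3,85,91],[3,-85,91],[82.5,85,96]])
C=cam("scene")
def P(p,L): return np.array([p[0],p[1],0])+L@axes(*p)[0].T
f=lambda p:(proj("scene",P(p,L),C)-px).ravel()
s=least_squares(f,[550,100,0]);print(s.x,s.fun.round(1))
W,A,D=axes(*s.x);print("axis",A,"z",D[:,2])
# strip ends onto plane 44 above panel
for u,v in [(435,287),(497,300),(550,310)]:
    o,d=ray("scene",*((np.array([u,v])+.5)/5-.5+[180,150]),C)
    for h in (44,):
        t=((A+D[:,2]*h-o)@D[:,2])/(d@D[:,2]); q=D.T@(o+t*d-A); print(q, np.arctan2(q[1],q[0]))
for n,u,v in(("scene",420,224),):
    o,d=ray(n,*((np.array([u,v])+.5)/5-.5+[180,150]),C); t=((A+D[:,2]*3-o)@D[:,2])/(d@D[:,2]); print("stud",D.T@(o+t*d-A),46*np.cos(.65),-46*np.sin(.65))
print(proj("side",np.vstack([A,A+44*D[:,2],P(s.x,L)])).round(1))
```

```text
[6.11275209e+02 3.51806517e+01 8.24150846e-02] [ 1.4  0.3  1.1 -1.2 -1.6  1.3  1.6 -0.9 -2.2 -0.4]
axis [571.41097737  31.8877789   56.        ] z [-0.64060586 -0.05291545  0.76604444]
[23.12945272 20.18243048 44.        ] 0.7174609906578432
[-0.16398237 -0.41755673 44.        ] -1.9450100763591884
[-20.35703729 -18.94175129  44.        ] -2.3921924091292897
stud [ 37.29673987 -27.88942016   3.        ] 36.61985473325657 -27.83857466385782
[[278.9 220.1]
 [292.2 206. ]
 [306.3 255.8]
 [289.5 210.3]
 [266.  232.2]
 [253.6 187.7]
 [225.8 233.9]]
```

```bash
cat >> h.py <<'E'
W,A,D=axes(611.3,35.2,0.0824)
def target(theta,h):  # theta: pointer ccw from up-slope; h: grasp-point height over panel
    x=np.cos(theta)*D[:,0]+np.sin(theta)*D[:,1]; z=-D[:,2]
    return A+D[:,2]*(h+47),np.c_[x,np.cross(z,x),z]
def go(theta,h,n=1,off=np.zeros(3)):
    o=readout.get_obs(); p,M=target(theta,h); p=p+D@off
    dr=(R.from_matrix(M)*R.from_euler("xyz",o["tcp_rot"]).inv()).as_rotvec()
    print("t",o["time"],"shift m",((p-o["tool_pos"])/1000/n).round(4),"rot",(dr/n).round(4),"n",n,np.linalg.norm(dr))
E
python3 - <<'E'
from h import *
print("bottle base near edge",onz("scene",228,303,0),"top",onz("scene",226,235,180), "bell",onz("scene",291,192,0))
go(.72,105,16)
E
```

```text
bottle base near edge [520.60531107 223.85957797   0.        ] top [529.71259592 209.92416232 180.        ] bell [ 603.9904923  -111.37891089    0.        ]
t 0.1 shift m [ 0.0156  0.0311 -0.0074] rot [-0.0044 -0.0437  0.0216] n 16 0.7828189961225992
```

```bash
R="0.0156 0.0311 -0.0074 -0.0044 -0.0437 0.0216 100"; python3 -m creep '0.0156 0.0311 -0.0074 -0.0044 -0.0437 0.0216 100;0.0156 0.0311 -0.0074 -0.0044 -0.0437 0.0216 100;0.0156 0.0311 -0.0074 -0.0044 -0.0437 0.0216 100;0.0156 0.0311 -0.0074 -0.0044 -0.0437 0.0216 100;0.0156 0.0311 -0.0074 -0.0044 -0.0437 0.0216 100;0.0156 0.0311 -0.0074 -0.0044 -0.0437 0.0216 100;0.0156 0.0311 -0.0074 -0.0044 -0.0437 0.0216 100;0.0156 0.0311 -0.0074 -0.0044 -0.0437 0.0216 100' && python3 -c "
from h import *
go(.72,105,8)"
```

```text
time: 0.77
tool_pos: [349.5, -224.2, 232.7]
tcp_rot: [2.928, -0.283, 0.647]
contact_force: [0.9, -0.1, 0.4]
grip_width: 92.0
finger_force: 0.0
t 0.7667 shift m [ 0.0156  0.031  -0.0075] rot [-0.0042 -0.0434  0.0216] n 8 0.389078953190591
```

```bash
python3 -m creep '0.0156 0.031 -0.0074 -0.0042 -0.0434 0.0216 100;0.0156 0.031 -0.0074 -0.0042 -0.0434 0.0216 100;0.0156 0.031 -0.0074 -0.0042 -0.0434 0.0216 100;0.0156 0.031 -0.0074 -0.0042 -0.0434 0.0216 100;0.0156 0.031 -0.0074 -0.0042 -0.0434 0.0216 100;0.0156 0.031 -0.0074 -0.0042 -0.0434 0.0216 100;0.0156 0.031 -0.0074 -0.0042 -0.0434 0.0216 100;0.0156 0.031 -0.0074 -0.0042 -0.0434 0.0216 100' && python3 -m creep '0 0 0 0 0 0 100;0 0 0 0 0 0 100' && python3 -c "
from h import *
print(readout.get_obs()['joint_positions'])
go(.72,105,1)
C=cam('wrist');print(C[0])
cv2.imwrite('pics/w1.png',viewer.capture('wrist')[...,::-1])
print(proj('wrist',np.array([A+h*D[:,2] for h in(0,44)]+[A+D@[46*np.cos(.65),-46*np.sin(.65),3],A+D@[23.3,20.4,44]]),C))
np.save('C.npy',np.r_[C[1],C[0]['rotation']])"
```

```text
time: 1.43
tool_pos: [455.5, -17.9, 183.7]
tcp_rot: [2.691, -0.498, 0.902]
contact_force: [1.0, -0.1, -0.3]
grip_width: 91.9
finger_force: 0.0
time: 1.6
tool_pos: [455.0, -19.3, 183.6]
tcp_rot: [2.693, -0.496, 0.899]
contact_force: [0.0, -0.6, 0.6]
grip_width: 92.1
finger_force: 0.0
[-0.37284359  0.2142569   2.29562446  1.45928835  0.28833009 -0.9512849 ]
t 1.6 shift m [ 0.019   0.0432 -0.0111] rot [-0.0241 -0.0446  0.0088] n 1 0.05142058745068774
{'fx': 297.3186396354542, 'fy': 297.3186396354542, 'cx': 261.3938873314666, 'cy': 196.18445243768318, 'origin': array([436.61402785,  24.24211203, 291.30559181]), 'rotation': array([ 0.27389652, -0.39092702, -0.89669649])}
[[242.25262374 153.14292773]
 [236.36885745 161.44009201]
 [292.10037042 142.60162111]
 [234.81037435 120.96249511]]
```

View pics/w1.png

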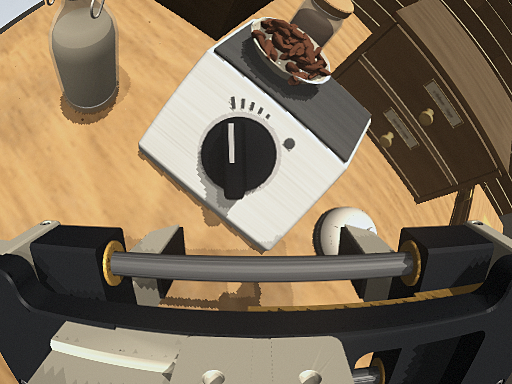

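The wrist image agrees with my estimate: stud at (289,144) against a predicted (292,143), strip from (232,124) to (232,163). However, q5 is sitting at its lower limit (tool almost in line with the forearm), so I need the kinematics.

```bash
python3 -c "
from plant import bot
for k in dir(bot):
    if k[0]!='_': print(k, str(getattr(bot,k))[:300])"
```

```text
Unreachable <class 'plant.Unreachable'>
tip_extent 65.5
```

```bash
cat > log.py <<'E'
from h import *
o=readout.get_obs(); print(o['joint_positions'].round(3))
open('log.txt','a').write(' '.join(map(str,np.r_[o['joint_positions'],o['tool_pos'],o['tcp_rot']]))+'\n')
E
echo "-1.27499161 0.342746173 1.52502916 -0.00002333 1.27536517 -0.146004821 224.40073071 -474.29008505 291.52846269 -3.14005802 -0.000203118 0.441816195" > log.txt
python3 log.py
python3 -m creep '0 0 0.04 0 0.05 0 100;0 0 0.04 0 0.05 0 100;0 0.02 0.03 0 0.05 0 100;0 0.02 0.03 0 0.05 0 100; 0 0 0 0 0 0 100;0 0 0 0 0 0 100' | head -3; python3 log.py
python3 -m creep '0.03 0.01 0 0 0.05 0 100;0.03 0.01 0 0 0.05 0 100;0.03 0.01 0 0 0.05 0 100;0.03 0.01 0 0 0.05 0 100; 0 0 0 0 0 0 100;0 0 0 0 0 0 100' | head -3; python3 log.py
cat > kin.py <<'E'
import numpy as np
from scipy.spatial.transform import Rotation as R
from scipy.optimize import least_squares
def rot(q): return R.from_euler("ZYZYZ",[q[0],q[1]+q[2],q[3],q[4],q[5]])
K=np.loadtxt("log.txt")
B=[rot(k[:6]).inv()*R.from_euler("xyz",k[9:]) for k in K]
T=B[0]   # constant tool rotation
def fk(q,p):
    a,h,L1,L2,d,e=p; s=q[1]; f=q[1]+q[2]
    w=R.from_euler("z",q[0]).apply([a+L1*np.sin(s)+L2*np.sin(f)+e*np.cos(f),0,h+L1*np.cos(s)+L2*np.cos(f)-e*np.sin(f)])
    M=rot(q)*T; return w+d*M.as_matrix()[:,2],M
F=lambda p:np.r_[np.concatenate([fk(k[:6],p)[0]-k[6:9] for k in K]),.03*(p-[0,200,420,400,200,0])]
sol=least_squares(F,[0,200,420,400,200,0]); P=sol.x
E
python3 -c "
from kin import *
for b in B: print(b.as_rotvec().round(3))
print(P.round(1),sol.fun.round(1))"
```

```text
[-0.374  0.214  2.295  1.458  0.288 -0.951]
time: 2.15
tool_pos: [462.6, 6.5, 233.9]
tcp_rot: [2.754, -0.498, 0.904]
[-0.311  0.112  2.184  0.806  0.403 -0.227]
time: 2.65
tool_pos: [571.1, 43.4, 231.6]
tcp_rot: [2.914, -0.384, 0.839]
[-0.137  0.331  1.802  0.306  0.622  0.424]Traceback (most recent call last):
  File "<string>", line 2, in <module>
    from kin import *
  File "kin.py", line 6, in <module>
    B=[rot(k[:6]).inv()*R.from_euler("xyz",k[9:]) for k in K]
       ~~~^^^^^^^
  File "kin.py", line 4, in rot
    def rot(q): return R.from_euler("ZYZYZ",[q[0],q[1]+q[2],q[3],q[4],q[5]])
                       ~~~~~~~~~~~~^^^^^^^^^^^^^^^^^^^^^^^^^^^^^^^^^^^^^^^^^
  File "scipy/spatial/transform/_rotation.pyx", line 1413, in scipy.spatial.transform._rotation.Rotation.from_euler
ValueError: Expected axis specification to be a non-empty string of upto 3 characters, got ZYZYZ
```

```bash
sed -i 's/^def rot.*/def rot(q): return R.from_euler("ZYZ",[q[0],q[1]+q[2],q[3]])*R.from_euler("YZ",[q[4],q[5]])/' kin.py
python3 -c "
from kin import *
for b in B: print(b.as_rotvec().round(3))
print(P.round(1),sol.fun.round(1))"
```

```text
[0.    0.    1.571]
[-0.     0.     1.571]
[0.    0.    1.571]
[-0.     0.     1.571]
[-189.1  554.9  589.   560.   504.8  157.5] [-79.4  -1.6  -1.2 -18.5   1.7   2.    7.8  -7.8   6.4  25.3 -35.9  -7.6
  -5.7  10.6   5.1   4.8   9.1   4.7]
```

```bash
sed -i 's/a,h,L1,L2,d,e=p/a,h,L1,L2,d,e,b=p/; s/np.cos(f),0,h/np.cos(f),b,h/; s/\.03\*(p-\[0,200,420,400,200,0\])/.003*(p-[0,200,420,400,200,0,76])/; s/least_squares(F,.*)/least_squares(F,[0,200,420,400,200,0,76]);P=sol.x/; s/; P=sol.x$//' kin.py; tail -3 kin.py
cat >> kin.py <<'E'
lo=np.array([-2.53,-.77,.04,-1,.28,-3.11]);hi=np.array([2.53,2.02,2.7,4.14,2.66,3.11])
def ik(p,M,free=False):
    best=None
    M=R.from_matrix(M); rng=np.random.default_rng(0)
    for i in range(25):
        q0=rng.uniform(lo,hi)
        if i==0: q0=np.array([0,.3,1.9,.5,.6,.5])
        def g(q):
            x,m=fk(q,P); return np.r_[(x-p)/100,(m.inv()*M).as_rotvec()]
        s=least_squares(g,q0,bounds=(lo,hi))
        if best is None or s.cost<best[0]-1e-9: best=(s.cost,s.x)
    return best
E
python3 -c "
from kin import *
from h import target
print(P.round(1),sol.fun.round(1))
for th in (.72,.4,0,-.3,-.65):
  for h in (105,35): c,q=ik(*target(th,h));print(th,h,c,q.round(2))
"
```

```text
M=rot(q)*T; return w+d*M.as_matrix()[:,2],M
F=lambda p:np.r_[np.concatenate([fk(k[:6],p)[0]-k[6:9] for k in K]),.003*(p-[0,200,420,400,200,0,76])]
sol=least_squares(F,[0,200,420,400,200,0,76]);P=sol.x
[  0.  222.9 506.2 379.6 252.6  46.5  76.4] [ 0.   0.   0.   0.  -0.  -0.   0.  -0.  -0.  -0.   0.   0.   0.   0.1
  0.3 -0.1  0.2  0.1  0. ]
0.72 105 0.0007732270337370543 [-0.24  0.28  2.32  2.13  0.28 -1.55]
0.72 35 2.470309761838122e-28 [-0.18  0.47  2.23  2.52  0.29 -1.89]
0.4 105 0.0007732270895768799 [-0.24  0.28  2.32  2.13  0.28 -1.23]
0.4 35 1.0805045267737495e-29 [-0.18  0.47  2.23  2.52  0.29 -1.57]
0 105 0.0007732271572155227 [-0.24  0.28  2.32  2.13  0.28 -0.83]
0 35 1.1579485032848992e-19 [-0.18  0.47  2.23  2.52  0.29 -1.17]
-0.3 105 0.0007732271999596633 [-0.24  0.28  2.32  2.13  0.28 -0.53]
-0.3 35 6.351848166496612e-23 [-0.18  0.47  2.23  2.52  0.29 -0.87]
-0.65 105 0.000773227235346841 [-0.24  0.28  2.32  2.13  0.28 -0.18]
-0.65 35 1.3170557358944445e-28 [-0.18  0.47  2.23  2.52  0.29 -0.52]
```

```bash
cat >> h.py <<'E'
def target(theta,h,tilt=0.):  # tilt>0: tool's back leans down-slope along the bar, about the closing axis; grasp point stays on the axis
    x=np.cos(theta)*D[:,0]+np.sin(theta)*D[:,1]; z=-D[:,2]
    M=np.c_[x,np.cross(z,x),z]@R.from_euler("y",tilt).as_matrix()
    return A+D[:,2]*h-47*M[:,2],M
def go(theta,h,tilt=0.,n=1,off=(0,0,0)):
    o=readout.get_obs(); p,M=target(theta,h,tilt); p=p+D@np.array(off)
    dr=(R.from_matrix(M)*R.from_euler("xyz",o["tcp_rot"]).inv()).as_rotvec()
    print("t",o["time"],"shift m",((p-o["tool_pos"])/1000/n).round(4),"rot",(dr/n).round(4),"n",n,"ang",np.linalg.norm(dr).round(3),"q",o["joint_positions"].round(2))
E
python3 -c "
from kin import *
from h import target
for tl in (.15,.25,-.3):
 for th,h in ((.72,105),(.72,35),(.72,50),(0,48),(-.65,48),(-.65,35),(-.65,105)):
  c,q=ik(*target(th,h,tl));print(tl,th,h,'%.1e'%c,q.round(2),target(th,h,tl)[1][:,2].round(2))
"
```

```text
0.15 0.72 105 1.5e-19 [-0.34  0.32  2.37  2.17  0.48 -1.67] [ 0.71  0.16 -0.69]
0.15 0.72 35 2.2e-30 [-0.28  0.52  2.3   2.41  0.55 -1.9 ] [ 0.71  0.16 -0.69]
0.15 0.72 50 2.1e-20 [-0.29  0.48  2.32  2.37  0.53 -1.86] [ 0.71  0.16 -0.69]
0.15 0 48 6.0e-29 [-0.21  0.5   2.35  2.73  0.57 -1.42] [ 0.75  0.06 -0.66]
0.15 -0.65 48 5.7e-19 [-0.12  0.48  2.33  3.02  0.49 -0.96] [ 0.73 -0.03 -0.68]
0.15 -0.65 35 1.4e-19 [-0.11  0.52  2.31  3.03  0.51 -0.97] [ 0.73 -0.03 -0.68]
0.15 -0.65 105 1.7e-29 [-0.15  0.32  2.39  2.94  0.39 -0.89] [ 0.73 -0.03 -0.68]
0.25 0.72 105 3.7e-21 [-0.42  0.37  2.41  2.15  0.66 -1.76] [ 0.75  0.23 -0.62]
0.25 0.72 35 1.6e-26 [-0.35  0.57  2.33  2.35  0.72 -1.93] [ 0.75  0.23 -0.62]
0.25 0.72 50 9.4e-23 [-0.36  0.53  2.35  2.32  0.71 -1.9 ] [ 0.75  0.23 -0.62]
0.25 0 48 2.2e-25 [-0.23  0.57  2.41  2.79  0.79 -1.5 ] [ 0.81  0.07 -0.58]
0.25 -0.65 48 3.3e-21 [-0.07  0.54  2.37  3.19  0.68 -1.07] [ 0.78 -0.09 -0.62]
0.25 -0.65 35 1.8e-25 [-0.07  0.57  2.35  3.19  0.69 -1.07] [ 0.78 -0.09 -0.62]
0.25 -0.65 105 7.4e-27 [-0.09  0.37  2.44  3.17  0.57 -1.06] [ 0.78 -0.09 -0.62]
-0.3 0.72 105 3.5e-31 [-0.01  0.29  2.11 -0.54  0.3   1.31] [ 0.46 -0.16 -0.87]
-0.3 0.72 35 7.1e-04 [ 0.02  0.46  2.02 -0.74  0.28  1.54] [ 0.46 -0.16 -0.87]
-0.3 0.72 50 4.1e-04 [ 0.01  0.42  2.04 -0.7   0.28  1.49] [ 0.46 -0.16 -0.87]
-0.3 0 48 4.1e-24 [-0.13  0.42  2.01  0.26  0.34  1.13] [ 0.39  0.03 -0.92]
-0.3 -0.65 48 3.0e-21 [-0.27  0.43  2.04  0.85  0.44  1.07] [ 0.42  0.21 -0.88]
-0.3 -0.65 35 6.0e-20 [-0.26  0.46  2.03  0.88  0.42  1.04] [ 0.42  0.21 -0.88]
-0.3 -0.65 105 2.6e-21 [-0.3   0.29  2.09  0.73  0.51  1.17] [ 0.42  0.21 -0.88]
```

```bash
python3 -c "
from h import *
go(.72,105,.15,8)
c=np.load('C.npy');i=cam('wrist')[0];C=(i,c[:3],R.from_euler('xyz',c[3:]).as_matrix())
for u,v,h in ((232,163,44),(232,124,44),(289,144,3)):
    o,d=ray('wrist',u,v,C); t=((A+D[:,2]*h-o)@D[:,2])/(d@D[:,2]); print((D.T@(o+t*d-A)).round(1))"
```

```text
t 2.65 shift m [-0.0125 -0.0031 -0.0079] rot [ 0.0036 -0.0471  0.003 ] n 8 ang 0.379 q [-0.14  0.33  1.8   0.31  0.62  0.42]
[-3.1  1.8 44. ]
[20.2 20.6 44. ]
[ 33.9 -26.6   3. ]
```

```bash
python3 -m creep '-0.0125 -0.0031 -0.0079 0.0036 -0.0471 0.003 100;-0.0125 -0.0031 -0.0079 0.0036 -0.0471 0.003 100;-0.0125 -0.0031 -0.0079 0.0036 -0.0471 0.003 100;-0.0125 -0.0031 -0.0079 0.0036 -0.0471 0.003 100;-0.0125 -0.0031 -0.0079 0.0036 -0.0471 0.003 100;-0.0125 -0.0031 -0.0079 0.0036 -0.0471 0.003 100;-0.0125 -0.0031 -0.0079 0.0036 -0.0471 0.003 100;-0.0125 -0.0031 -0.0079 0.0036 -0.0471 0.003 100' && python3 -c "
from h import *
go(.7,105,.15,1)"
```

```text
time: 3.32
tool_pos: [499.2, 31.0, 188.1]
tcp_rot: [2.71, -0.578, 0.962]
contact_force: [-0.4, 0.2, 0.1]
grip_width: 91.7
finger_force: 0.0
t 3.3167 shift m [-0.0286 -0.0119 -0.0196] rot [ 0.004  -0.114  -0.0233] n 1 ang 0.116 q [-0.26  0.28  2.21  1.52  0.33 -0.93]
```

```bash
python3 -m creep '-0.0143 -0.006 -0.0098 0.002 -0.057 -0.0117 100;-0.0143 -0.006 -0.0098 0.002 -0.057 -0.0117 100;0 0 0 0 0 0 100;0 0 0 0 0 0 100' >/dev/null&& python3 -c "
from h import *
go(.7,105,.15,1)"
```

```text
t 3.65 shift m [-0.0153 -0.0105 -0.0094] rot [-0.0126 -0.0693 -0.0232] n 1 ang 0.074 q [-0.29  0.29  2.28  1.84  0.38 -1.28]
```

```bash
python3 -m creep '-0.0076 -0.0052 -0.0047 -0.0063 -0.0346 -0.0116 100;-0.0076 -0.0052 -0.0047 -0.0063 -0.0346 -0.0116 100;0 0 0 0 0 0 100;0 0 0 0 0 0 100' >/dev/null&& python3 -c "
from h import *
go(.7,85,.15,2)
C=cam('wrist')
im=viewer.capture('wrist')[...,::-1]
np.save('C2.npy',np.r_[C[1],C[0]['rotation']])
cv2.imwrite('pics/w2f.png',im);print(proj('wrist',A,C));x,y=proj('wrist',A,C)[0].astype(int)
x0,y0=max(x-80,0),max(y-70,0);print(x0,y0)
cv2.imwrite('pics/w2.png',cv2.resize(im[y0:y0+120,x0:x0+160],None,fx=5,fy=5,interpolation=cv2.INTER_CUBIC))
"
```

```text
t 3.9833 shift m [ 0.0052 -0.0004 -0.0083] rot [-0.0015 -0.0018 -0.0022] n 2 ang 0.006 q [-0.33  0.32  2.37  2.15  0.47 -1.63]
[[263.04848707 222.30054774]]
183 152
```

View pics/w2.png

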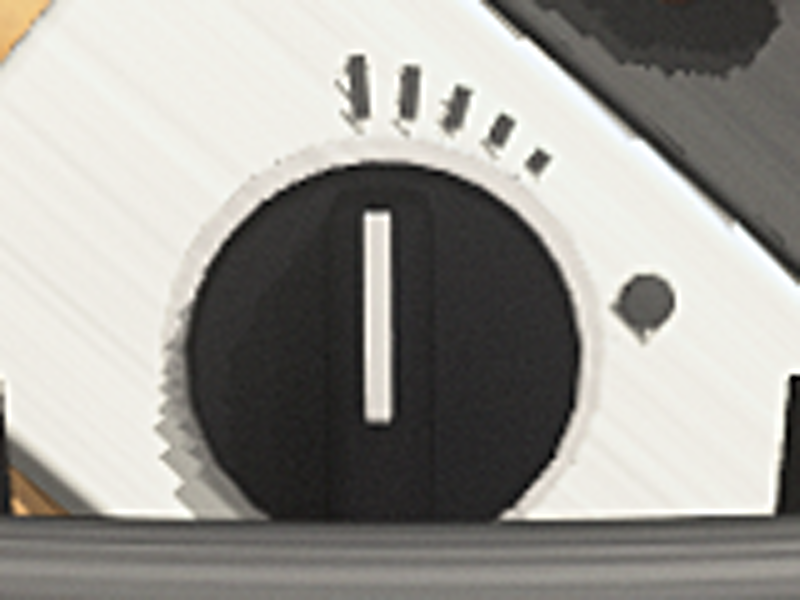

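The dial, strip (377,210)–(378,422) and stud (648,300) are clear, and the bar is nearly aligned with the tool. Next: the remaining offset.

```bash
python3 -c "
from h import *
c=np.load('C2.npy');i=cam('wrist')[0];C=(i,c[:3],R.from_euler('xyz',c[3:]).as_matrix())
q=[]
for u,v,h in ((377,209,44),(378,422,44),(648,300,3)):
    o,d=ray('wrist',(u+.5)/5-.5+183,(v+.5)/5-.5+152,C); t=((A+D[:,2]*h-o)@D[:,2])/(d@D[:,2]); q.append(D.T@(o+t*d-A)); print(q[-1].round(1))
e=q[0]-q[1];print(np.arctan2(e[1],e[0]),np.linalg.norm(e)); go(.72,85,.15,2,(-2,1,0))"
```

```text
[20.7 22.1 44. ]
[-3.1  1.9 44. ]
[ 35.  -26.1   3. ]
0.7041485449249817 31.154046607330034
t 4.0333 shift m [ 0.0041  0.     -0.0092] rot [-0.0076 -0.0015  0.0051] n 2 ang 0.019 q [-0.33  0.32  2.36  2.15  0.47 -1.63]
```

```bash
echo 'A=A+D@[-2.3,1.8,0]' >> h.py; python3 -c "
from h import *
go(.7,37,.15,6)"
```

```text
t 4.0333 shift m [ 0.0064  0.0006 -0.0092] rot [-0.0004 -0.0003 -0.0009] n 6 ang 0.006 q [-0.33  0.32  2.36  2.15  0.47 -1.63]
```

```bash
python3 -m creep '0.0064 0.0006 -0.0092 0 0 -0.001 100;0.0064 0.0006 -0.0092 0 0 -0.001 100;0.0064 0.0006 -0.0092 0 0 -0.001 100;0.0064 0.0006 -0.0092 0 0 -0.001 100;0.0064 0.0006 -0.0092 0 0 -0.001 100;0 0 0 0 0 0 100' && python3 -c "
from h import *
go(.7,37,.15,2)"
```

```text
time: 4.53
tool_pos: [506.8, 24.3, 123.5]
tcp_rot: [2.601, -0.646, 1.004]
contact_force: [0.6, -0.8, 0.3]
grip_width: 91.7
finger_force: 0.0
t 4.5333 shift m [ 0.0028 -0.     -0.0042] rot [-0.0014 -0.0007 -0.0008] n 2 ang 0.004 q [-0.28  0.49  2.32  2.39  0.54 -1.86]
```

```bash
python3 -m creep '0.0028 0 -0.0042 0 0 0 100;0.0028 0 -0.0042 0 0 0 100;0 0 0 0 0 0 100' && python3 -m creep '0 0 0 0 0 0 30;0 0 0 0 0 0 10;0 0 0 0 0 0 0;0 0 0 0 0 0 0;0 0 0 0 0 0 0;0 0 0 0 0 0 0;0 0 0 0 0 0 0;0 0 0 0 0 0 0' && python3 -c "
from h import *
go(.7,37,.15,1);o=readout.get_obs();print(o['contact_force'],D.T@o['contact_force'])"
```

```text
time: 4.78
tool_pos: [511.5, 23.9, 115.6]
tcp_rot: [2.599, -0.645, 1.004]
contact_force: [-0.7, -0.7, 0.0]
grip_width: 92.1
finger_force: 0.0
time: 5.45
tool_pos: [511.0, 23.8, 115.7]
tcp_rot: [2.598, -0.645, 1.004]
contact_force: [-0.3, -0.0, -0.2]
grip_width: 43.2
finger_force: 0.0
t 5.45 shift m [ 0.0014  0.0005 -0.0007] rot [-0.001  -0.0005 -0.0002] n 1 ang 0.001 q [-0.28  0.51  2.31  2.42  0.56 -1.89]
[-0.27065865 -0.0180176  -0.1914692 ] [-0.33084312  0.00432058  0.02766505]
```

```bash
python3 -m creep '0 0 0 0 0 0 0;0 0 0 0 0 0 0;0 0 0 0 0 0 0;0 0 0 0 0 0 0;0 0 0 0 0 0 0;0 0 0 0 0 0 0;0 0 0 0 0 0 0' && python3 -c "
from h import *
o=readout.get_obs();print(D.T@o['contact_force'],D[:,2])"
```

```text
time: 6.03
tool_pos: [511.3, 23.5, 115.9]
tcp_rot: [2.598, -0.645, 1.003]
contact_force: [-0.4, -4.1, 2.3]
grip_width: 15.8
finger_force: 29.9
[ 0.92262854 -4.00715013  2.27777764] [-0.64060666 -0.05290578  0.76604444]
```

```bash
python3 -m creep '-0.0019 -0.0002 0.0023 0 0 0 0;-0.0019 -0.0002 0.0023 0 0 0 0;-0.0019 -0.0001 0.0023 0 0 0 0;-0.0019 -0.0002 0.0023 0 0 0 0;-0.0013 -0.0001 0.0015 0 0 0 0;0 0 0 0 0 0 0;0 0 0 0 0 0 0;0 0 0 0 0 0 0' && python3 -c "
from h import *
o=readout.get_obs();print(D.T@o['contact_force'],o['moment'],(D.T@(o['tool_pos']-[511.3,23.5,115.9])).round(1))
for k in range(1,12): print(k)if 0 else 0
p0,M0=target(.7,51,.15)
print(D[:,2]*-.1245)
# 11 rows of turn by -0.1245 about dial axis; TCP arc from actual pose
o=readout.get_obs();r=o['tool_pos']-A; q=r.copy()
for k in range(11):
    n=R.from_rotvec(-.125*D[:,2]).apply(q); print(((n-q)/1000).round(4)); q=n"
```

```text
time: 6.7
tool_pos: [502.2, 22.8, 126.7]
tcp_rot: [2.598, -0.645, 1.004]
contact_force: [0.2, -4.5, 3.2]
grip_width: 16.3
finger_force: 29.9
[ 1.9185103  -4.46762891  2.55397594] [-0.70809025 -0.09856884 -0.66189402] [-0.   0.1 14.2]
[ 0.07975553  0.00658677 -0.09537253]
[-0.0005  0.0007 -0.0004]
[-0.0004  0.0008 -0.0003]
[-0.0004  0.0008 -0.0003]
[-0.0003  0.0009 -0.0002]
[-0.0002  0.0009 -0.0001]
[-0.0001  0.001  -0.    ]
[-0.     0.001  0.   ]
[0.0001 0.0009 0.0001]
[0.0002 0.0009 0.0002]
[0.0002 0.0009 0.0003]
[0.0003 0.0008 0.0003]
```

```bash
python3 -m creep '-0.0005 0.0007 -0.0004 0.0786 0.0065 -0.094 0;-0.0004 0.0008 -0.0003 0.0786 0.0065 -0.094 0;-0.0004 0.0008 -0.0003 0.0786 0.0065 -0.094 0;-0.0003 0.0009 -0.0002 0.0786 0.0065 -0.094 0;-0.0002 0.0009 -0.0001 0.0786 0.0065 -0.094 0;0 0 0 0 0 0 0' && python3 -c "
from h import *
o=readout.get_obs();print(D.T@o['contact_force'],D.T@o['moment']);go(-.65,51,.15,6)"
```

```text
time: 7.2
tool_pos: [500.5, 27.3, 125.3]
tcp_rot: [3.064, -0.846, 0.203]
contact_force: [0.5, -8.2, 2.7]
grip_width: 15.5
finger_force: 30.0
[ 1.59326972 -8.25906856  2.15209843] [-1.4982916  -0.05566228 -0.22568408]
t 7.2 shift m [0.0003 0.0008 0.    ] rot [ 0.078   0.0067 -0.0934] n 6 ang 0.731 q [-0.22  0.49  2.36  2.7   0.58 -1.47]
```

```bash
python3 -m creep '-0.0001 0.0007 0 0.078 0.0067 -0.0934 0;0 0.0007 0 0.078 0.0067 -0.0934 0;0.0001 0.0006 0.0001 0.078 0.0067 -0.0934 0;0.0002 0.0006 0.0002 0.078 0.0067 -0.0934 0;0.0002 0.0006 0.0003 0.078 0.0067 -0.0934 0;0.0003 0.0005 0.0003 0.078 0.0067 -0.0934 0;0 0 0 0 0 0 0;0 0 0 0 0 0 0' && python3 -c "
from h import *
o=readout.get_obs();print(D.T@o['contact_force'],D.T@o['moment']);go(-.65,51,.15,1)
C=cam('wrist');im=viewer.capture('wrist')[...,::-1]
np.save('C3.npy',np.r_[C[1],C[0]['rotation']])
x,y=proj('wrist',A,C)[0].astype(int);x0,y0=max(x-80,0),max(y-90,0);print(x0,y0,x,y)
cv2.imwrite('pics/w3.png',cv2.resize(im[y0:y0+120,x0:x0+160],None,fx=5,fy=5,interpolation=cv2.INTER_CUBIC))"
```

```text
time: 7.87
tool_pos: [501.4, 32.3, 126.4]
tcp_rot: [-2.626, -0.674, -0.772]
contact_force: [2.7, 6.3, 2.4]
grip_width: 15.7
finger_force: 30.0
[ 3.99177788  6.04455958 -0.1729141 ] [ 0.9934858  -0.31771838  0.0349855 ]
t 7.8667 shift m [ 0.0011 -0.     -0.0008] rot [ 0.0049  0.0012 -0.011 ] n 1 ang 0.012 q [-0.12  0.48  2.34  3.01  0.5  -0.96]
182 140 262 230
```

View pics/w3.png

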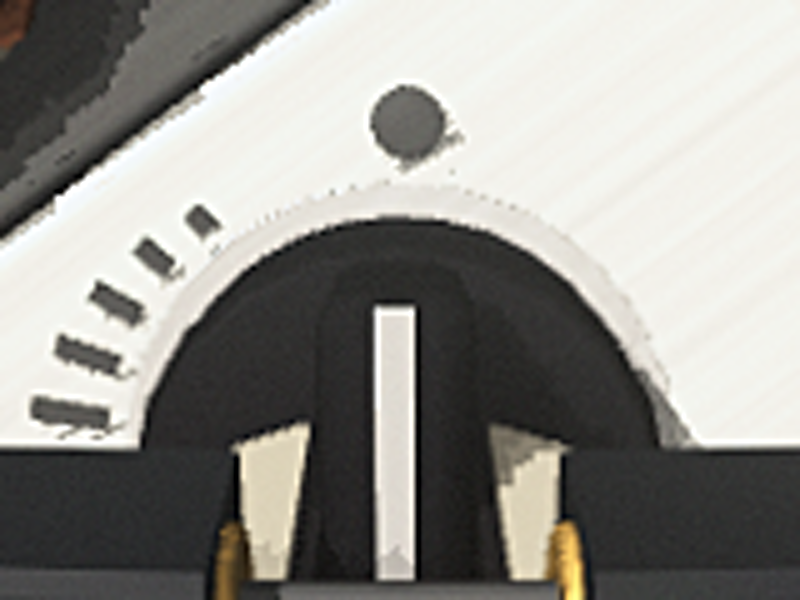

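The dial is out and its pointer lines up with the stud (strip x≈395, stud x≈408). The force levels are low, so I'll push it home now.

```bash
python3 -m creep '0.0003 0.0007 0 0.005 0.001 -0.011 0;0.0019 0.0002 -0.0023 0 0 0 0;0.0019 0.0002 -0.0023 0 0 0 0;0.0019 0.0001 -0.0023 0 0 0 0;0.0019 0.0002 -0.0023 0 0 0 0;0.0013 0.0001 -0.0015 0 0 0 0;0 0 0 0 0 0 0;0 0 0 0 0 0 0' && python3 -c "
from h import *
o=readout.get_obs();print(D.T@o['contact_force'],D.T@o['moment']);go(-.65,37,.15,1)"
```

```text
time: 8.58
tool_pos: [510.3, 33.3, 115.7]
tcp_rot: [-2.622, -0.669, -0.788]
contact_force: [-2.0, 5.2, 7.2]
grip_width: 15.7
finger_force: 30.0
[3.44165268 5.35319854 6.47458718] [ 1.09641872 -0.43282311  0.12499659]
t 8.5833 shift m [ 0.0011 -0.0003 -0.0008] rot [-0.0005  0.0002  0.0017] n 1 ang 0.002 q [-0.11  0.51  2.32  3.04  0.52 -0.97]
```

```bash
python3 -m creep '0.0006 0 -0.0008 0 0 0 0;0.0006 0 -0.0008 0 0 0 0;0.0006 0 -0.0008 0 0 0 0;0 0 0 0 0 0 0;0 0 0 0 0 0 0' && python3 -c "
from h import *
o=readout.get_obs();print(D.T@o['contact_force']);go(-.65,37,.15,1)"
```

```text
time: 9.0
tool_pos: [510.8, 33.5, 114.6]
tcp_rot: [-2.62, -0.67, -0.789]
contact_force: [-21.1, 4.9, 30.1]
grip_width: 15.8
finger_force: 30.0
[ 3.59827588  6.60200464 36.32093037]
t 9.0 shift m [ 0.0006 -0.0004  0.0003] rot [-0.0006  0.0019  0.0019] n 1 ang 0.003 q [-0.11  0.52  2.32  3.04  0.52 -0.97]
```

```bash
python3 -m creep '-0.0006 0 0.0008 0 0 0 0;-0.0003 0 0.0004 0 0 0 0;0 0 0 0 0 0 60;0 0 0 0 0 0 60;0 0 0 0 0 0 60;0 0 0 0 0 0 60;0 0 0 0 0 0 60;0 0 0 0 0 0 60' && python3 -m creep '-0.0064 -0.0005 0.0077 0 0 0 60;-0.0064 -0.0005 0.0077 0 0 0 60;-0.0064 -0.0005 0.0077 0 0 0 60;-0.0064 -0.0005 0.0077 0 0 0 60;-0.0064 -0.0005 0.0077 0 0 0 60;-0.0064 -0.0005 0.0077 0 0 0 60;-0.0064 -0.0005 0.0077 0 0 0 60;0 0 0 0 0 0 60' && python3 -c "
from h import *
C=cam('wrist');im=viewer.capture('wrist')[...,::-1]
np.save('C4.npy',np.r_[C[1],C[0]['rotation']])
x,y=proj('wrist',A,C)[0].astype(int);x0,y0=max(x-80,0),max(y-90,0);print(x0,y0)
cv2.imwrite('pics/w4.png',cv2.resize(im[y0:y0+120,x0:x0+160],None,fx=5,fy=5,interpolation=cv2.INTER_CUBIC))"
```

```text
time: 9.67
tool_pos: [511.0, 32.2, 113.7]
tcp_rot: [-2.623, -0.666, -0.792]
contact_force: [0.2, -0.7, -0.8]
grip_width: 51.2
finger_force: 0.0
time: 10.33
tool_pos: [465.6, 28.8, 168.8]
tcp_rot: [-2.621, -0.667, -0.793]
contact_force: [-0.4, 0.3, -1.1]
grip_width: 55.1
finger_force: 0.0
180 126
```

View pics/w4.png

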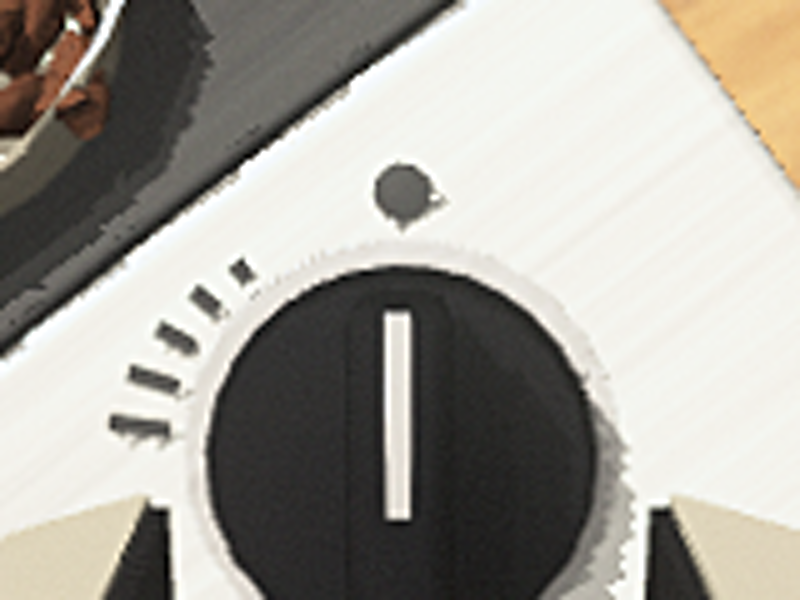

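The pointer stands at the stud: strip (397,311)–(398,521), stud (403,192). Next I'll check pull and angle numerically.

```bash
python3 -c "
from h import *
i=cam('wrist')[0]
def C(f): c=np.load(f); return (i,c[:3],R.from_euler('xyz',c[3:]).as_matrix())
def m(f,u,v,h,x0,y0):
    o,d=ray('wrist',(u+.5)/5-.5+x0,(v+.5)/5-.5+y0,C(f)); t=((A+D[:,2]*h-o)@D[:,2])/(d@D[:,2]); return D.T@(o+t*d-A)
for h in(44,47,52):
    a=m('C4.npy',397.5,310,h,180,126);b=m('C4.npy',398,521,h,180,126);e=a-b;print(h,a.round(1),b.round(1),np.linalg.norm(e).round(1),np.arctan2(e[1],e[0]).round(3))
print(m('C4.npy',403,192,3,180,126),D.T@(C('C4.npy')[1]-A))"
```

```text
44 [ 23.9 -17.1  44. ] [-0.8  1.9 44. ] 31.2 -0.655
47 [ 24.1 -17.3  47. ] [-0.3  1.4 47. ] 30.7 -0.655
52 [ 24.4 -17.6  52. ] [ 0.7  0.7 52. ] 30.0 -0.655
[ 36.68397546 -27.85339786   3.        ] [ 38.05532126 -29.57530205 257.73743234]
```

```bash
python3 -c "
from plant import order
print(order.close_job())"
```

```text
the job is handed in; nothing more can be done
None
```

The dial was pulled out, turned to the round stud (measured dial_turn about 1.455 rad), pushed home and released; the gripper never came near the bowl, bottle or bell, and the job was handed in at about 10.4 s (no verdict was returned).

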